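# Set the engraving stage to its blue mark

## Task

With a fingertip, push the black finger post of the round engraving stage so that the dial turns, until the white index line on the dial lines up with the blue clip on the scale ring, then take the hand away. Push gently, do not pinch or grip the post, and do not touch the stone clamped in the middle. Leave the lion, the paste tin and the pebble standing beside the stage as they are.

Things in the scene. Friction and masses are not known exactly. Their poses are not given: they have to be found in the camera images.
- stage: fixed round engraving stage on the table: grey foot 180 mm across, 18 mm high, with an aluminium scale ring (black lines every 15 degrees). Origin on the dial's axis at the table top, z up. It does not move. On it turns a flat dark dial 130 mm across, its top 28.5 mm above the table. In the middle of the dial a pale stone lies between two low aluminium jaws
- dial (a joint): angle of the dial on the stage in rad, growing counterclockwise seen from above; it turns freely either way to 6.2 rad from zero, starts within 0.3 of zero, is held by friction (0.12 N m, about 2.4 N at the post) and stays where it is left
- index_tip (a point): outer end of the white index line (4 mm wide, radial) on the dial's top, 66 mm from the dial's axis, 28.5 mm above the table; turns with the dial
- target_tip (a point): where the tip of the index line must come: 66 mm from the dial's axis, in the direction of the blue clip, 28.6 mm above the table. The clip is a blue radial line 4 mm wide lying on the scale ring, 67 to 88 mm from the axis, with a blue tab over the outer edge; fixed, at any angle round the ring, at least 0.4 rad from where the index line starts
- post_top (a point): centre of the top of the black finger post, 58.5 mm above the table, 50 mm from the dial's axis, on the side of the dial opposite to the index line; turns with the dial
- finger_post: the black upright round post, 14 mm across and 30 mm high, fixed on the dial with a steel foot ring 18 mm across and 3 mm high; origin at the centre of its foot on the dial's top (28.5 mm above the table)
- stone: the pale seal stone, 58 x 24 x 19 mm, lying clamped on the dial, its long side at right angles to the line from post to index; fixed to the dial on its axis; stone and jaws stay within 32 mm of the axis and below 50 mm above the table; origin at the centre of its underside
- lion: small pale green carved lion figure, 35 x 42 x 62 mm high, standing loose beside the stage; origin at the centre of its base
- paste_tin: round red paste tin, 45 mm across, 19 mm high, loose; origin at the centre of its underside
- pebble: flat brown rounded pebble, 26 x 60 x 17 mm, loose; origin at the centre of its underside

How it is judged (in metres and radians):
On the way:
1. a fingertip pushes against the post (contact force between the fingers and finger_post above 0.4 N), for 0.1 s.
At the end, for the whole second after the job is handed in: The outer end of the white index line is within 4 mm (3.5 degrees) of the blue line's direction, the dial is at rest, and lion, tin and pebble are within 15 mm of where they stood (horizontal distance between index_tip and target_tip below 0.004 m and velocity of joint dial between -0.03 and 0.03 rad/s and distance of each of lion, paste_tin, pebble from where it was at the start of the episode below 0.015 m); the robot touches nothing.
It fails at once if the post is pinched or pushed hard (over 15 N) (contact force between the fingers and finger_post above 15 N).
It fails at once if the clamped stone is touched (over 1 N) (contact force between any of the fingers, the arm and stone above 1 N).
It fails at once if lion, paste tin or pebble is moved by more than 15 mm or lifted (distance of any of lion, paste_tin, pebble from where it was at the start of the episode above 0.015 m).
It fails at once if the lion is tipped (angle between lion's own z axis and vertical above 0.3 rad).
It also fails if it takes over 61 s, if anything falls off the work surface, if the arm or the gripper's body presses on something with over 40 N, if the wrist force passes 120 N, or if a joint passes its speed limit or range.

## Robot

A 7-joint arm with a two-finger parallel gripper is mounted at the origin on a cart in front of the work surface, level with it; the furniture and walls round the work are solid. World frame = base frame: x ahead of the robot, y to its left, z up, the work surface at z = 0. Lengths are in mm, angles in degrees, forces in N, time in s.
With the tool pointing down it reaches from about 425 to 950 mm from the base axis. Payload 16.7 kg.
Tool frame: the origin (TCP) lies between the finger pads; the fingertips stand 14 mm ahead of it and the grasp point (between the pads) lies 5 mm behind it; z points along the fingers, y is the direction in which the jaws open and shut (so a half turn about z gives the same grasp; the last joint's range is limited). The gripper opens to 94 mm and grips with 3 to 60 N. Pads are 16 mm wide; open, the fingers measure 119 mm over their backs; the gripper's body (75 mm by 177 mm) begins 78 mm behind the grasp point.
Start: joints at [-85.399, 24.414, 4.234, 92.017, -1.954, 63.644, -3.845], TCP at [153.761, 657.216, 219.467] pointing down, gripper open.
Joint ranges: [-163.25, 163.25], [-28.42, 122.38], [-70.27, 78.77], [12.13, 141.07], [-58.53, 238.53], [9.26, 117.41], [-156.51, 156.51]. Speed limits (degrees/s): [108.29, 108.29, 136.94, 136.94, 172.46, 172.46, 172.46].

## Interface

Orientations are given as [roll, pitch, yaw] about the fixed x, y, z axes, in that order (R = Rz(yaw) Ry(pitch) Rx(roll)).
In Python, from plant import readout, get_image, camera_info, ctrl, cut_out, pinpoint gives the robot as it stands.
- The arm moves only by the shell command python3 -m jog 'ROWS' [FORCE]. ROWS is JSON, one flat list of numbers, 7 for each row, row after row: the opening, from 0 (shut) to 1 (fully open), then the shift along the tool's x, y, z in cm, then the turn, a rotation vector about the tool's x, y, z in rad. In form: [jaw, dx, dy, dz, wx, wy, wz, jaw, dx, dy, dz, wx, wy, wz, ...]. A call has 1 to 10 rows; each row shifts and turns the pose as measured when the row begins, along the tool's axes as they then stand; what a row does not reach is not made up. A row lasts 1/10 s, in which the tool goes at most 50 mm and 8.59 degrees, less where a joint would pass 70% of its speed; a pose out of reach is approached as far as the arm can. A call is refused whole if a number of a shift passes 5 or a number of a turn 0.15, either way. A call with a gripper value outside its range is refused whole. The fingers move at their own pace and stop on an object; FORCE is the grip in N (left out, the last holds). Time passes only in rows, so rows that do not move let the fingers close. It gives the time, the measured TCP pose, the force and the opening at its end, in the units of the state.
- readout.read_state(): the state, without advancing time (a new reading comes with each control period).
- get_image(name): name is "side" or "top"; returns (picture, depth): 384x512x3 uint8, blue, green, red; 384x512 float32, mm along the optical axis (not along the pixel's ray), 0 where there is no reading.
- camera_info(name): a dict with "fx", "fy", "cx", "cy" (pixels), "world_to_cam" (4x4, takes a point from world to camera coordinates). Camera axes: x right, y down, z forward; pixel columns grow to the right and rows downward; lengths in mm; the calibration is good to about 2 mm. A picture is of the moment at which its call begins. camera_info takes no time and is no camera call.
- ctrl.sign_off(): hands the job in, once; it reports no verdict.
Trained networks look in the newest picture that a camera, given by its name, has taken for a name from the list of things; names that differ only in an ending like _2 or _b are one class to them, and where a whole thing is asked for, a point or a joint stands for the part that bears it (a point fixed in the world has none). Each returns a list of dicts, best first, with "conf" (0 to 1); they miss things now and then, are a little off and sometimes report something else, mostly with a low value. They report only what shows in the picture. A call takes as long as a camera call.
- cut_out(name, camera): "region" (384x512 bool, what is visible of it) and "at" ([column, row] in pixels, amid what is visible of it).
- pinpoint(name, camera): "at" ([column, row] in pixels: a listed point, or the origin of a listed thing).
The state is a dict: "t": time; "qpos": joint angles; "qvel": joint speeds; "joint_torque": joint torques, N m; "tcp_pos": TCP position; "orientation": TCP orientation; "contact_force": force on the tool from outside, world axes, zero at the start; "ft_torque": the same for the moment, N m; "finger_gap": finger opening in mm.
Only numpy, scipy, OpenCV 4.12 (cv2) and the standard library are available. Lean on these libraries where they do the work, as an engineer would, in place of code of your own. Each camera call takes 0.05 s, during which the arm holds its last target.

## Working session

There is one attempt and no reset: what is moved stays moved. The work goes in short steps, Python scripts to look and compute and a shell command to move; the robot and the scene stay as the last step left them, time stands still between calls to the robot, and variables do not carry over. Pictures are saved under pics/ and viewed, and the job is handed in when it is done.

```bash
ls; mkdir -p pics
cat > h.py <<'E'
import numpy as np,cv2
from plant import readout,get_image,camera_info,ctrl,cut_out,pinpoint
def ray(cam,px):
    c=camera_info(cam);T=np.array(c["world_to_cam"]);R=T[:3,:3];t=T[:3,3]
    d=R.T@np.array([(px[0]-c["cx"])/c["fx"],(px[1]-c["cy"])/c["fy"],1.]);o=-R.T@t
    return o,d
def atz(cam,px,z):
    o,d=ray(cam,px);return o+d*(z-o[2])/d[2]
def proj(cam,p):
    c=camera_info(cam);T=np.array(c["world_to_cam"]);q=T[:3,:3]@np.array(p)+T[:3,3]
    return [c["fx"]*q[0]/q[2]+c["cx"],c["fy"]*q[1]/q[2]+c["cy"]]
E
python3 - <<'E'
from h import *
np.set_printoptions(precision=1,suppress=True)
s=readout.read_state();print(s["t"],s["tcp_pos"],s["orientation"],s["finger_gap"])
for cam in("top","side"):
    im,d=get_image(cam);cv2.imwrite(f"pics/{cam}0.png",im)
    print(cam,ray(cam,(256,192)))
    for n,z in(("post_top",58.5),("index_tip",28.5),("target_tip",28.6),("stage",0),("lion",0),("paste_tin",0),("pebble",0),("stone",28.5)):
        for r in pinpoint(n,cam)[:2]: print(n,np.round(r["conf"],2),np.array(r["at"]),atz(cam,r["at"],z))
E
```

```text
pics
0.0 [153.7 656.8 218.8] [-179.9    0.   166.8] 93.98826236005331
top (array([349.7,  61.2, 899. ]), array([ 0.2, -0. , -1. ]))
post_top 0.61 [285.3 201.6] [509.9  -4.4  58.5]
post_top 0.45 [230.2 162.1] [594.6 113.3  58.5]
index_tip 0.78 [295.6 157.6] [615.4 -30.1  28.5]
target_tip 0.57 [274.2 213.7] [488.7  17.4  28.6]
target_tip 0.43 [284.5 205.4] [507.2  -4.9  28.6]
stage 0.93 [288.4 188.6] [551.  -16.1   0. ]
lion 0.58 [357. 191.] [ 547.3 -170.5    0. ]
lion 0.27 [295.4 157.5] [624.4 -32.6   0. ]
paste_tin 0.59 [231.5 160.4] [615.7 114.    0. ]
pebble 0.54 [280.5 243.1] [428.2   2.    0. ]
stone 0.53 [288.9 187.8] [546.4 -14.7  28.5]
stone 0.18 [284.9 204.3] [509.6  -5.8  28.5]
side (array([237.4, 798.9, 396.8]), array([ 0.3, -0.9, -0.4]))
post_top 0.66 [256.  173.8] [505.1  -4.2  58.5]
target_tip 0.62 [260.  189.1] [490.8  10.6  28.6]
stage 0.78 [237.5 193.4] [553.9 -10.3   0. ]
lion 0.78 [260.1 169.2] [ 551.3 -178.8    0. ]
paste_tin 0.72 [191.6 208.6] [622.1  95.9   0. ]
pebble 0.64 [286.9 204.6] [427.1  12.5   0. ]
stone 0.63 [237.5 185. ] [547.8   3.9  28.5]
```

Run:
```python
import cv2
a=cv2.imread("pics/top0.png")[110:270,190:400];cv2.imwrite("pics/topc.png",cv2.resize(a,None,fx=3.7,fy=3.7,interpolation=2))
a=cv2.imread("pics/side0.png")[130:250,150:340];cv2.imwrite("pics/sidec.png",cv2.resize(a,None,fx=4,fy=4,interpolation=2))
```

```text
(no output)
```

View pics/topc.png

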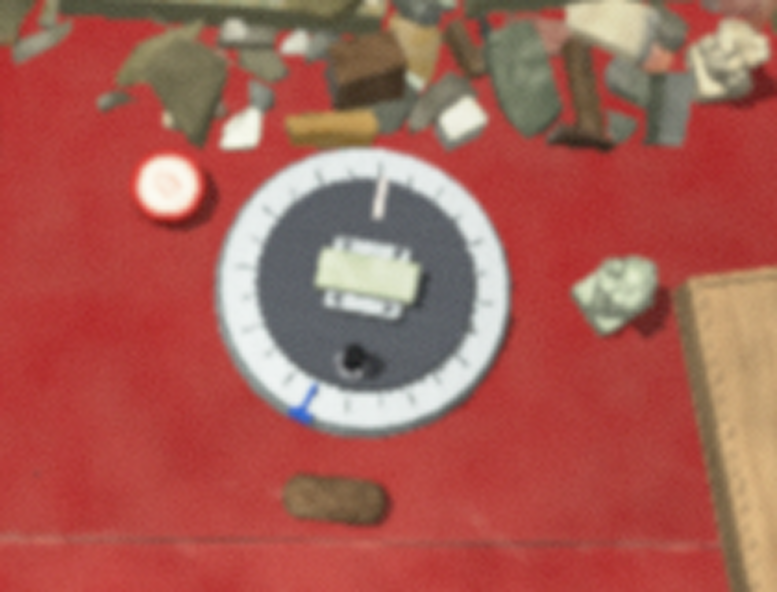

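View pics/sidec.png

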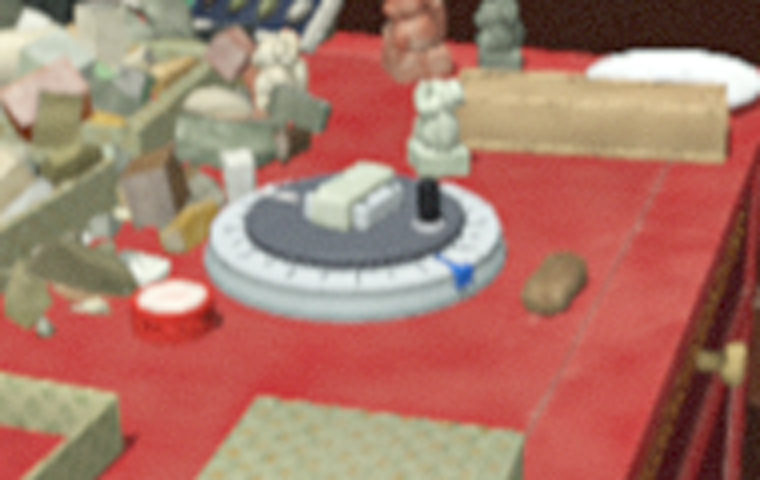

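The top view shows the index line pointing away from the robot at about (293,160). The post is on the near side at about (285,205), and the blue clip is near-left at about (273,218). The loose things lie well outside the stage. Next I measure the angles.

```bash
cat > m.py <<'E'
from h import *
def ang(v): return np.degrees(np.arctan2(v[1],v[0]))
def blob(cam,kind,im,C,R):
    hsv=cv2.cvtColor(im,cv2.COLOR_BGR2HSV)
    if kind=="blue":
        m=((hsv[...,0]>100)&(hsv[...,0]<125)&(hsv[...,1]>130)&(hsv[...,2]>80))
    z=28.5
    ys,xs=np.nonzero(m);P=np.array([atz(cam,(x,y),z)for x,y in zip(xs,ys)])
    k=np.hypot(*(P[:,:2]-C).T)<R
    return P[k]
def white(cam,im,C):
    # bright pixels on the dial, radius 40..66 
    g=im.max(2).astype(float);out=[]
    ys,xs=np.mgrid[:384,:512]
    for y in range(384):
        for x in range(512):
            pass
    return out
def polar(cam,im,C,r0,r1,z=28.5,n=1440):
    th=np.radians(np.arange(n)*360/n);r=np.arange(r0,r1,.5)
    T,Rr=np.meshgrid(th,r,indexing="ij")
    c=camera_info(cam);M=np.array(c["world_to_cam"])
    P=np.stack([C[0]+Rr*np.cos(T),C[1]+Rr*np.sin(T),np.full_like(T,z)],-1)@M[:3,:3].T+M[:3,3]
    u=(c["fx"]*P[...,0]/P[...,2]+c["cx"]).astype(np.float32);v=(c["fy"]*P[...,1]/P[...,2]+c["cy"]).astype(np.float32)
    return np.degrees(th),cv2.remap(im,u,v,cv2.INTER_LINEAR)
E
python3 - <<'E'
from m import *
np.set_printoptions(precision=1,suppress=True)
for cam in("top","side"):
    im=cv2.imread(f"pics/{cam}0.png")
    # centre: dial edge dark->bright, maximise radial gradient at r=65
    from scipy.optimize import minimize
    def f(C):
        t,a=polar(cam,im,C,61,62.5,n=180);t,b=polar(cam,im,C,68.5,70,n=180)
        return -np.median(b.mean((1,2))-a.mean((1,2)))-(b.mean()-a.mean())
    best=min(((f((x,y)),x,y) for x in range(535,566,1) for y in range(-30,6,1)))
    r=minimize(f,best[1:],method="Nelder-Mead");C=r.x;print(cam,best,C)
    t,p=polar(cam,im,C,46,62);w=p.min(2).mean(1);w2=np.clip(w-np.median(w)-25,0,None)
    z=w2*np.exp(1j*np.radians(t));i=np.argmax(w2);k=abs((t-t[i]+180)%360-180)<8;print("index",t[i],ang([z[k].sum().real,z[k].sum().imag]))
    t,p=polar(cam,im,C,70,86);p=p.astype(float);b=np.clip(p[...,0]-p[...,2]-40,0,None).mean(1)
    z=b*np.exp(1j*np.radians(t));print("clip",t[np.argmax(b)],ang([z.sum().real,z.sum().imag]))
E
```

```text
top (np.float64(-236.71666666666664), 550, -14) [550.  -14.3]
index 351.0 -8.99986246756787
clip 153.25 153.419950954973Traceback (most recent call last):
  File "<stdin>", line 10, in <module>
  File "<stdin>", line 10, in <genexpr>
  File "<stdin>", line 8, in f
  File "m.py", line 22, in polar
    c=camera_info(cam);M=np.array(c["world_to_cam"])
ValueError: time passes only in moves, steps and waits
```

```bash
sed -i 's/^def ray/import functools\ncamera_info=functools.lru_cache(None)(camera_info)\ndef ray/' h.py
cat > look.py <<'E'
from m import *
from scipy.optimize import minimize
def run(cam,im,fit=True,C=(550,-14.3)):
    def f(C):
        t,a=polar(cam,im,C,61,62.5,n=180);t,b=polar(cam,im,C,68.5,70,n=180)
        return -np.median(b.mean((1,2))-a.mean((1,2)))-(b.mean()-a.mean())
    if fit:
        best=min(((f((x,y)),x,y) for x in range(540,561,2) for y in range(-24,0,2)))
        C=minimize(f,best[1:],method="Nelder-Mead").x
    print(cam,"C",C)
    t,p=polar(cam,im,C,46,62);w=p.min(2).mean(1);w2=np.clip(w-np.median(w)-25,0,None)
    z=w2*np.exp(1j*np.radians(t));i=np.argmax(w2);k=abs((t-t[i]+180)%360-180)<8;print("index",t[i],w2.max(),ang([z[k].sum().real,z[k].sum().imag]))
    t,p=polar(cam,im,C,70,86);p=p.astype(float);b=np.clip(p[...,0]-p[...,2]-40,0,None).mean(1)
    z=b*np.exp(1j*np.radians(t));print("clip",t[np.argmax(b)],b.max(),ang([z.sum().real,z.sum().imag]))
E
python3 - <<'E'
from look import *
for cam in("top","side"): run(cam,cv2.imread(f"pics/{cam}0.png"))
s=readout.read_state()
R=lambda:0
from scipy.spatial.transform import Rotation as Ro
R=Ro.from_euler("xyz",s["orientation"],degrees=True).as_matrix()
phi=np.radians(165);print(R.T@(np.array([550-52*.966+19.5*0,0,219])-0*1))
def pusher(ph,off,r=52):
    ph=np.radians(ph);return np.array([550,-14.3])+r*np.array([np.cos(ph),np.sin(ph)])-off*np.array([-np.sin(ph),np.cos(ph)])
print(pusher(171,45),pusher(171,30),pusher(171,19.5))
E
```

```text
top C [550.03765986 -14.28951152]
index 351.0 83.0 -8.99986246756787
clip 153.25 45.3125 153.419950954973
side C [545.66841      3.68607423]
index 306.0 73.015625 -54.10474740511197
clip 151.25 31.78125 151.4186326061054
[-486.61065959  113.87472426 -219.02435246]
[505.67975722  38.28056751] [503.33324024  23.4652424 ] [501.69067836  13.09451482]
```

```bash
python3 -m jog '[0,-3,-3.3,0,0,0,0, 0,-3,-3.3,0,0,0,0, 0,-3,-3.3,0,0,0,0, 0,-3,-3.3,0,0,0,0, 0,-3,-3.3,0,0,0,0, 0,-3,-3.3,0,0,0,0, 0,-3,-3.3,0,0,0,0, 0,-3,-3.3,0,0,0,0, 0,-3,-3.3,0,0,0,0, 0,-3,-3.3,0,0,0,0]' 5
```

```text
t: 1.9
tcp_pos: [374.6, 258.4, 218.4]
orientation: [179.8, -0.1, 167.3]
contact_force: [1.2, 0.6, 0.2]
finger_gap: 17.4
```

Now the rest of the way, with the first part of the turn.

```bash
python3 -m jog '[0,-3,-3.3,0,0,0,0.0, 0,-3,-3.3,0,0,0,0, 0,-3,-3.3,0,0,0,0, 0,-3,-3.3,0,0,0,0, 0,-3,-3.3,0,0,0,0, 0,-1,-2,0,0,0,0, 0,0,0,0,0,0,0.15, 0,0,0,0,0,0,0.15, 0,0,0,0,0,0,0.15, 0,0,0,0,0,0,0.15]'; python3 -m jog '[0,0,0,0,0,0,0.15, 0,0,0,0,0,0,0.15, 0,0,0,0,0,0,0.15, 0,0,0,0,0,0,0.15, 0,0,0,0,0,0,0.15, 0,0,0,0,0,0,0.15, 0,0,0,0,0,0,0.15, 0,0,0,0,0,0,0.15, 0,0,0,0,0,0,0.15, 0,0,0,0,0,0,0.15]'
```

```text
t: 2.9
tcp_pos: [496.4, 25.3, 220.2]
orientation: [179.4, -0.1, 132.6]
contact_force: [0.5, 0.0, 0.3]
finger_gap: 0.6
t: 3.9
tcp_pos: [496.8, 25.3, 221.6]
orientation: [-180.0, -0.8, 46.7]
contact_force: [-0.3, -0.2, -0.3]
finger_gap: 0.2
```

```bash
python3 -m jog '[0,0,0,0,0,0,0.15, 0,0,0,0,0,0,0.15, 0,0,0,0,0,0,0.15, 0,0,0,0,0,0,0.15, 0,0,0,0,0,0,0.15, 0,0,0,0,0,0,0.15, 0,0,0,0,0,0,0.1, 0,0,0,0,0,0,0]'; python3 -c "
from plant import readout as r;s=r.read_state();print(s['qpos'],s['tcp_pos'])"
```

```text
t: 4.7
tcp_pos: [497.1, 25.7, 222.7]
orientation: [-179.2, -0.5, -11.0]
contact_force: [-0.4, 0.0, -0.3]
finger_gap: 0.6
[-59.42777518   9.83880844  56.09912317 116.81730683 -10.50095199
  57.40799391 -99.16362566] [497.05177576  25.72261401 222.6969527 ]
```

```bash
python3 -m jog '[0,0.65,-0.1,3,0,0,-0.03, 0,0,0,3,0,0,0, 0,0,0,3,0,0,0, 0,0,0,3,0,0,0, 0,0,0,2,0,0,0, 0,0,0,0,0,0,0]'
python3 - <<'E'
from h import *
for c in("top","side"):
    im,_=get_image(c);a=im[110:270,190:400] if c=="top" else im[110:250,150:340]
    cv2.imwrite(f"pics/{c}1.png",cv2.resize(a,None,fx=3,fy=3,interpolation=2))
E
```

```text
t: 5.3
tcp_pos: [507.3, 28.9, 78.8]
orientation: [-179.0, -0.7, -7.9]
contact_force: [-0.1, 0.1, 1.7]
finger_gap: 0.8
```

View pics/side1.png

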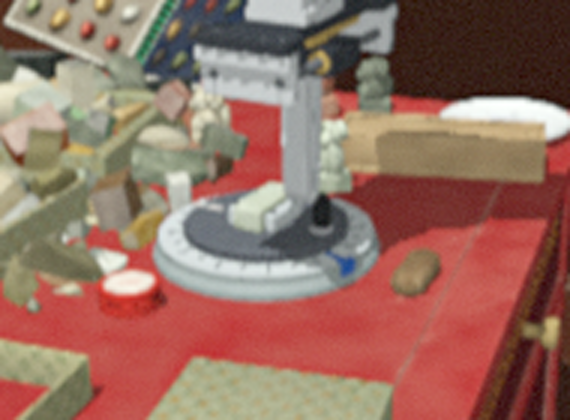

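View pics/top1.png

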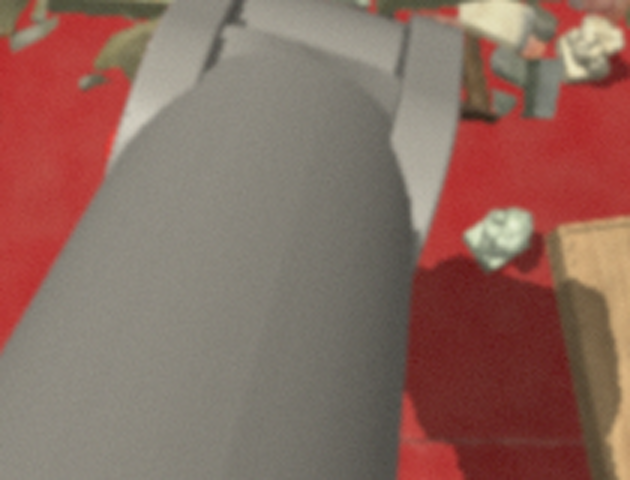

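Run:
```python
from h import *
im,_=get_image("side")
P=[(500.6,-6.5,58.5),(500.6,-6.5,28.5),(507.3,28.9,65)]
a=cv2.resize(im[110:250,190:340],None,fx=5,fy=5,interpolation=2)
f=lambda p:tuple(int(5*v) for v in np.array(proj("side",p))-[190,110])
for p in P: cv2.circle(a,f(p),4,(0,255,0),-1)
for dx in(-8,8):
  for dy in(-12.5,12.5): cv2.circle(a,f((507.3+dx,28.9+dy,65)),3,(0,255,255),-1)
for t in np.radians(range(0,360,5)):cv2.circle(a,f((550+65*np.cos(t),-14.3+65*np.sin(t),28.5)),2,(255,0,255),-1)
cv2.imwrite("pics/side2.png",a)
r=pinpoint("post_top","side");print([(x["at"],x["conf"],atz("side",x["at"],58.5))for x in r], proj("side",P[0]))
```

```text
[([253.7, 172.2], 0.4, array([513.24218013, -12.05662573,  58.5       ]))] [np.float64(258.1817090466434), np.float64(173.66415371192477)]
```

View pics/side2.png

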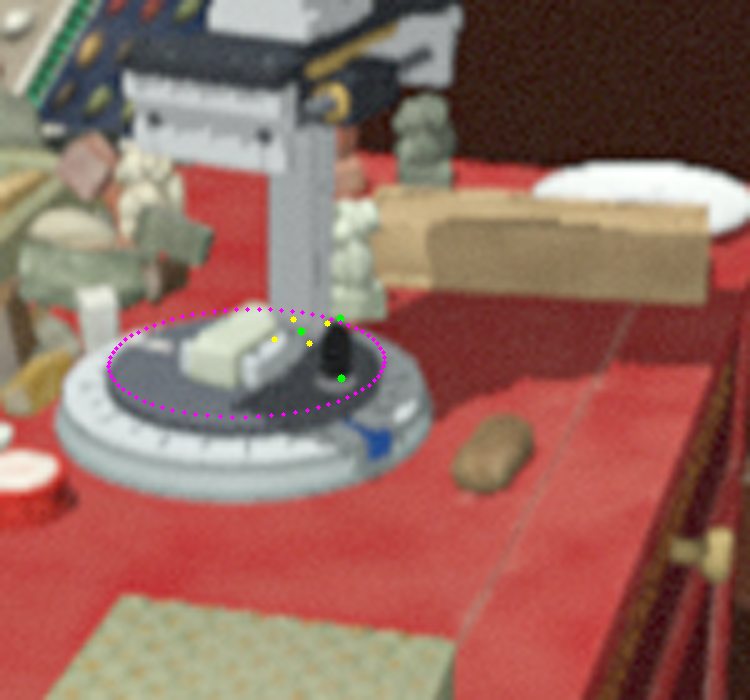

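Run:
```python
from h import *
np.set_printoptions(precision=1,suppress=True)
def dep(cam,d,px):
    c=camera_info(cam);T=np.array(c["world_to_cam"]);x,y=int(px[0]),int(px[1]);w=d[y-1:y+2,x-1:x+2];w=w[w>0]
    z=np.median(w);q=np.array([(x-c["cx"])/c["fx"]*z,(y-c["cy"])/c["fy"]*z,z]);return T[:3,:3].T@(q-T[:3,3])
im,d=get_image("side")
for n,p in dict(table1=(320,210),table2=(230,235),table3=(215,210),dial1=(225,190),dial2=(240,192),dialL=(216,182),stonetop=(237,176),post=(257,179),finger=(250,160),fingerlow=(250,170),pebble=(288,200),bar=(300,163)).items(): print(n,dep("side",d,p))
im,d=get_image("top")
for n,p in dict(t1=(380,140),t2=(380,250),t3=(300,120),lion=(357,188)).items(): print(n,dep("top",d,p))
```

```text
table1 [352.2  17.1   0.3]
table2 [472.1 240.   41. ]
table3 [569.8  86.8   0.3]
dial1 [564.5  39.6  28.7]
dial2 [528.2  40.   29. ]
dialL [602.    4.3  29.3]
stonetop [551.5  -3.9  47.6]
post [500.8   1.8  48.6]
finger [503.4  40.7 107.5]
fingerlow [503.4  41.4  84.9]
pebble [422.3  23.1  16.9]
bar [ 448.8 -215.9   16.2]
t1 [ 668.9 -228.8    0.1]
t2 [ 416.  -215.     0.4]
t3 [520.9  11.9 478.9]
lion [ 541.5 -156.4   55.9]
```

```bash
python3 -m jog '[0,-0.25,0,1.2,0,0,0.02, 0,0,0,1.1,0,0,0, 0,0,0.5,0,0,0,0, 0,0,0.3,0,0,0,0, 0,0,0,0,0,0,0]'
```

```text
t: 6.1
tcp_pos: [506.2, 22.6, 57.8]
orientation: [-178.7, -1.0, -9.2]
contact_force: [-0.3, 0.1, 1.3]
finger_gap: 0.6
```

```bash
python3 -m jog '[0,-0.2,0.2,0,0,0,0, 0,0,0.2,0,0,0,0, 0,0,0.2,0,0,0,0, 0,0,0.2,0,0,0,0]'; python3 -m jog '[0,0,0.2,0,0,0,0, 0,0,0.2,0,0,0,0]'
```

```text
t: 6.5
tcp_pos: [502.9, 14.5, 58.0]
orientation: [-178.7, -1.0, -9.2]
contact_force: [-0.6, 3.5, -0.4]
finger_gap: 0.4
t: 6.7
tcp_pos: [502.0, 10.9, 58.0]
orientation: [-178.6, -1.0, -9.2]
contact_force: [-1.0, 3.1, 0.2]
finger_gap: 0.3
```

```bash
python3 -m jog '[0,-0.11,0.31,0,0,0,-0.08, 0,-0.11,0.31,0,0,0,-0.08, 0,-0.11,0.31,0,0,0,-0.06, 0,-0.11,0.31,0,0,0,-0.06, 0,-0.11,0.31,0,0,0,-0.06]'
cat > g.py <<'E'
from h import *
s=readout.read_state();r=np.array(s["tcp_pos"])[:2]-[550.5,-14.4];a=np.degrees(np.arctan2(r[1],r[0]))%360
R=np.hypot(*r);y=s["orientation"][2]
ph=y+180;e=np.radians(ph);er=np.array([np.cos(e),np.sin(e)]);et=np.array([-er[1],er[0]])
print("R",R,"ang",a,"phi(R)",a+np.degrees(np.arcsin(20/R)),"yaw+180",ph%360,"r,t in tool frame",r@er,r@et,"f",s["contact_force"])
print(s["qpos"])
E
python3 g.py
```

```text
t: 7.2
tcp_pos: [496.5, -4.1, 57.7]
orientation: [-179.0, -1.4, 11.1]
contact_force: [-1.8, 2.9, 2.1]
finger_gap: 0.6
R 54.99582966996045 ang 169.21900211817982 phi(R) 190.5443844023896 yaw+180 191.1025991599639 r,t in tool frame 51.03299500185407 -20.498163386704665 f [-1.81764315  2.94811159  2.05864168]
[-36.68067136  24.17178434  37.21661648 124.93805202 -26.36333141
  37.06666026 -59.60641927]
```

```bash
python3 -m jog '[0,-0.11,0.31,0,0,0,-0.06, 0,-0.11,0.31,0,0,0,-0.06, 0,-0.11,0.31,0,0,0,-0.06, 0,-0.11,0.31,0,0,0,-0.06, 0,-0.11,0.31,0,0,0,-0.06, 0,-0.11,0.31,0,0,0,-0.06, 0,-0.11,0.31,0,0,0,-0.06, 0,-0.11,0.31,0,0,0,-0.06, 0,-0.11,0.31,0,0,0,-0.06, 0,-0.11,0.31,0,0,0,-0.06]';python3 g.py
```

```text
t: 8.2
tcp_pos: [500.4, -37.0, 57.5]
orientation: [-180.0, -1.8, 47.0]
contact_force: [-1.1, 2.5, 2.3]
finger_gap: 0.4
R 55.00899304415025 ang 204.29305326645354 phi(R) 225.6130831139953 yaw+180 227.0438246425528 r,t in tool frame 50.72906043745731 -21.273263568718694 f [-1.11962707  2.53805881  2.2704423 ]
[-25.01353068  22.62411664  27.51957455 123.82922094 -19.81818118
  36.34888433 -26.32541249]
```

```bash
python3 -m jog '[0,-0.11,0.32,0,0,0,-0.06, 0,-0.11,0.32,0,0,0,-0.06, 0,-0.11,0.32,0,0,0,-0.06, 0,-0.11,0.31,0,0,0,-0.06, 0,-0.11,0.31,0,0,0,-0.06, 0,-0.11,0.31,0,0,0,-0.06, 0,-0.11,0.31,0,0,0,-0.06, 0,-0.11,0.31,0,0,0,-0.06, 0,-0.11,0.31,0,0,0,-0.06, 0,-0.11,0.31,0,0,0,-0.06]';python3 g.py
```

```text
t: 9.2
tcp_pos: [521.0, -62.4, 56.9]
orientation: [179.3, -1.5, 82.9]
contact_force: [-2.0, 0.5, 1.4]
finger_gap: 0.6
R 56.37301050554589 ang 238.45019199890663 phi(R) 259.2301355752086 yaw+180 262.91027551740757 r,t in tool frame 51.313530334398635 -23.34176338838047 f [-2.02830744  0.49354855  1.417876  ]
[-14.15659284  23.35872894  18.11390538 120.3318148  -14.12993319
  37.32549711   6.66130127]
```

```bash
python3 -m jog '[0,-0.08,0.32,0,0,0,-0.05, 0,-0.08,0.32,0,0,0,-0.05, 0,-0.08,0.32,0,0,0,-0.05, 0,-0.1,0.32,0,0,0,-0.05, 0,-0.1,0.32,0,0,0,-0.05, 0,-0.1,0.32,0,0,0,-0.05, 0,-0.1,0.32,0,0,0,-0.06, 0,-0.1,0.32,0,0,0,-0.06, 0,-0.1,0.32,0,0,0,-0.06, 0,-0.1,0.32,0,0,0,-0.06]';python3 g.py
python3 - <<'E'
from h import *
for c in("top","side"):
    im,_=get_image(c);a=im[110:270,190:400] if c=="top" else im[110:250,150:340]
    cv2.imwrite(f"pics/{c}3.png",cv2.resize(a,None,fx=3,fy=3,interpolation=2));cv2.imwrite(f"pics/{c}3raw.png",im)
E
```

```text
t: 10.2
tcp_pos: [550.0, -72.6, 55.9]
orientation: [179.0, -0.9, 115.0]
contact_force: [-2.7, -0.3, 1.7]
finger_gap: 0.5
R 58.16427993562179 ang 269.5499105941367 phi(R) 289.6617446465292 yaw+180 294.9923938967448 r,t in tool frame 52.52333360576462 -24.98765469920962 f [-2.66545311 -0.33932504  1.74584032]
[ -6.45484108  25.2409291   10.06556639 115.82958089  -8.82057985
  39.1851713   34.47367973]
```

View pics/side3.png

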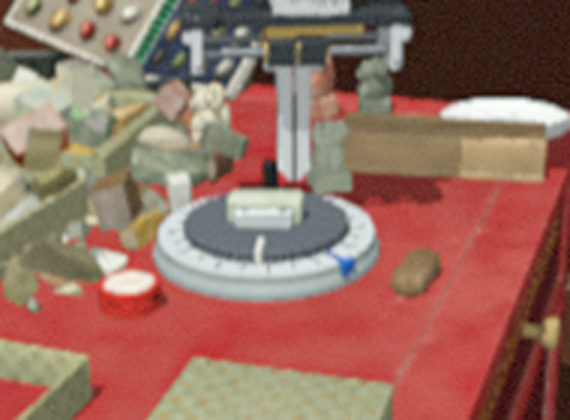

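View pics/top3.png

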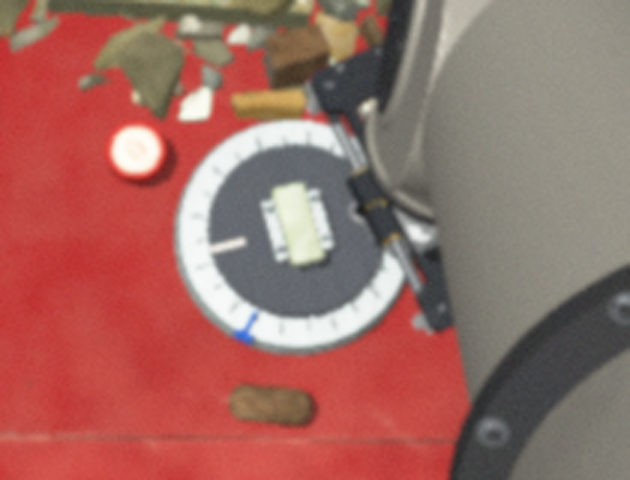

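The index line is now on the left at about (267,190) in the top picture, and the clip is at (272,219). The loose things are where they stood. Next I measure how far is left.

Run:
```python
from look import *
for c in((550,-14.3),(551,-14.5)):
    for cam in("top","side"): run(cam,cv2.imread(f"pics/{cam}3raw.png"),False,c)
im,d=get_image("side")
r=pinpoint("index_tip","top");print(r[:1])
get_image("top")
for cam in("top","side"):
  for n in("index_tip","target_tip"):
    for r in pinpoint(n,cam)[:1]:
        p=atz(cam,r["at"],28.5);print(cam,n,r["conf"],p,np.degrees(np.arctan2(p[1]+14.4,p[0]-550.5)))
```

```text
top C (550, -14.3)
index 103.5 92.734375 103.4285527742104
clip 153.5 47.71875 153.46838663370357
side C (550, -14.3)
index 102.25 77.703125 102.41624610633544
clip 143.0 4.5625 143.06518282030905
top C (551, -14.5)
index 104.25 92.34375 104.40992409152209
clip 153.5 43.0625 153.6326411410178
side C (551, -14.5)
index 103.25 78.3125 103.39091045966423
clip 143.5 3.96875 143.39995604689122
[{'at': [260.2, 194.6], 'conf': 0.91}]
top index_tip 0.76 [529.12842637  46.38480898  28.5       ] 109.37136789004093
top target_tip 0.42 [500.63952586   9.58339488  28.5       ] 154.31197258663798
side index_tip 0.77 [531.34765682  46.14579243  28.5       ] 107.55363318519171
side target_tip 0.38 [495.50301822  13.05976991  28.5       ] 153.4672294843742
```

```bash
python3 g.py
python3 - <<'E'
from look import *
np.set_printoptions(precision=1,suppress=True)
im,_=get_image("top");cv2.imwrite("pics/top4raw.png",im);run("top",im,False,(550.5,-14.4))
a=cv2.resize(im[150:250,230:330],None,fx=6,fy=6,interpolation=2)
f=lambda p:tuple(int(6*v) for v in np.array(proj("top",p))-[230,150])
for t in np.radians(range(0,360,5)):
  cv2.circle(a,f((550.5+65*np.cos(t),-14.4+65*np.sin(t),28.5)),1,(255,0,255),-1)
for t in np.radians([104,109,153.5]):
  for r in(60,66): cv2.circle(a,f((550.5+r*np.cos(t),-14.4+r*np.sin(t),28.5)),2,(0,255,0),-1)
cv2.imwrite("pics/top4.png",a)
im,d=get_image("side");hsv=cv2.cvtColor(im,cv2.COLOR_BGR2HSV)
c=camera_info("side");T=np.array(c["world_to_cam"])
m=(hsv[...,0]>100)&(hsv[...,0]<125)&(hsv[...,1]>120)
for y,x in np.argwhere(m):
    if 255<x<275 and 180<y<205:
        z=d[y,x];q=np.array([(x-c["cx"])/c["fx"]*z,(y-c["cy"])/c["fy"]*z,z]);print(x,y,T[:3,:3].T@(q-T[:3,3]))
E
```

```text
R 57.67544623547097 ang 269.7554579467532 phi(R) 290.04521733551275 yaw+180 294.83226071123534 r,t in tool frame 52.23898575868015 -24.444743102866003 f [-0.89760258 -1.21652484  0.82554354]
[ -6.52529246  25.22646912  10.09798338 115.83868812  -8.86402316
  39.15704384  34.30663852]
top C (550.5, -14.4)
index 104.25 91.28125 104.38914183338656
clip 153.5 45.71875 153.5571717327941
263 196 [478.8  26.4  20.1]
266 196 [472.1  25.3  20.5]
263 197 [477.4  30.9  19.8]
264 197 [475.1  30.7  20.1]
265 197 [473.7  27.8  19. ]
266 197 [471.8  26.4  18.6]
267 197 [471.4  19.9  15.8]
264 198 [474.   34.4  19.4]
265 198 [473.6  28.   16.6]
266 198 [472.   25.8  15.8]
267 198 [470.8  21.8  14.2]
264 199 [237.4 798.9 396.8]
265 199 [472.6  31.2  15.7]
266 199 [472.2  25.1  13.1]
267 199 [470.6  22.7  12.2]
264 200 [474.5  32.5  13.6]
265 200 [472.8  30.7  13. ]
266 200 [472.3  24.5  10.3]
264 201 [475.4  29.7   9.7]
265 201 [473.9  26.9   8.7]
```

View pics/top4.png

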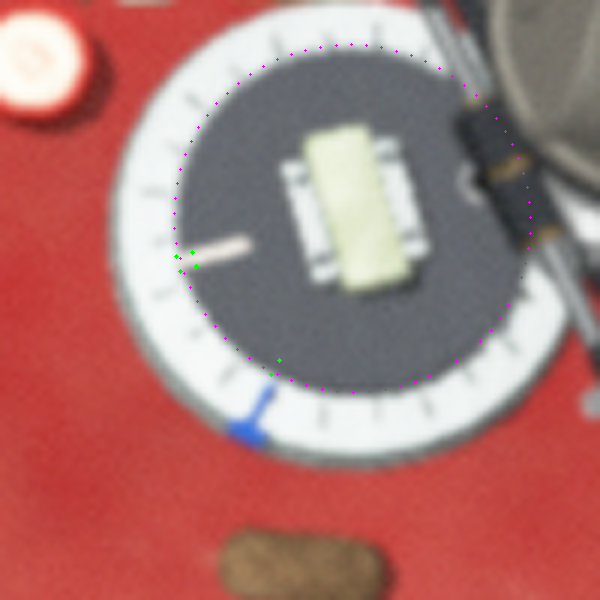

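```bash
python3 -m jog '[0,-0.06,0.32,0,0,0,-0.05, 0,-0.06,0.32,0,0,0,-0.05, 0,-0.06,0.32,0,0,0,-0.05, 0,-0.08,0.32,0,0,0,-0.05, 0,-0.08,0.32,0,0,0,-0.05, 0,-0.08,0.32,0,0,0,-0.05, 0,-0.08,0.32,0,0,0,-0.05, 0,-0.08,0.32,0,0,0,-0.05, 0,-0.08,0.32,0,0,0,-0.05, 0,-0.08,0.32,0,0,0,-0.05]';python3 g.py
cat > ck.py <<'E'
from look import *
import sys
n=sys.argv[1]
for cam,b in(("top",(230,150)),("side",(200,150))):
    im,_=get_image(cam);cv2.imwrite(f"pics/{cam}{n}raw.png",im)
    cv2.imwrite(f"pics/{cam}{n}.png",cv2.resize(im[b[1]:b[1]+100,b[0]:b[0]+100],None,fx=6,fy=6,interpolation=2))
    for C in((550,-14.3),(549,-14.3),(550,-15.3)):
        t,p=polar(cam,im,C,46,63);w=p.min(2).mean(1);w2=np.clip(w-np.median(w)-25,0,None)
        z=w2*np.exp(1j*np.radians(t));i=np.argmax(w2);k=abs((t-t[i]+180)%360-180)<8;ia=ang([z[k].sum().real,z[k].sum().imag])
        t,p=polar(cam,im,C,69,84,z=20);p=p.astype(float);bb=np.clip(p[...,0]-p[...,2]-40,0,None).mean(1)
        z=bb*np.exp(1j*np.radians(t));ca=ang([z.sum().real,z.sum().imag]);print(cam,C,"index %.1f clip %.1f togo %.1f"%(ia,ca,ca-ia),w2.max(),bb.max())
E
python3 ck.py 5
```

```text
t: 11.75
tcp_pos: [579.2, -64.4, 56.1]
orientation: [179.0, -0.2, 144.1]
contact_force: [0.3, -4.1, -0.5]
finger_gap: 0.4
R 57.67237608711392 ang 299.7968975223823 phi(R) 320.08778456197416 yaw+180 324.1388157066559 r,t in tool frame 52.545415155531366 -23.77145998180094 f [ 0.34026405 -4.07010988 -0.51348151]
[ -1.81159254  26.99409387   3.00126256 111.87815983  -3.47752825
  40.79729768  57.62126734]
top (550, -14.3) index 134.3 clip 153.3 togo 19.0 90.58823529411764 45.56666666666667
top (549, -14.3) index 133.5 clip 153.0 togo 19.5 89.94117647058823 49.06666666666667
top (550, -15.3) index 133.5 clip 152.6 togo 19.1 90.63235294117646 43.6
side (550, -14.3) index 133.5 clip 150.8 togo 17.2 64.58823529411764 27.866666666666667
side (549, -14.3) index 132.8 clip 150.4 togo 17.6 64.30882352941177 31.266666666666666
side (550, -15.3) index 132.8 clip 150.2 togo 17.3 64.72058823529412 26.2
```

View pics/top5.png

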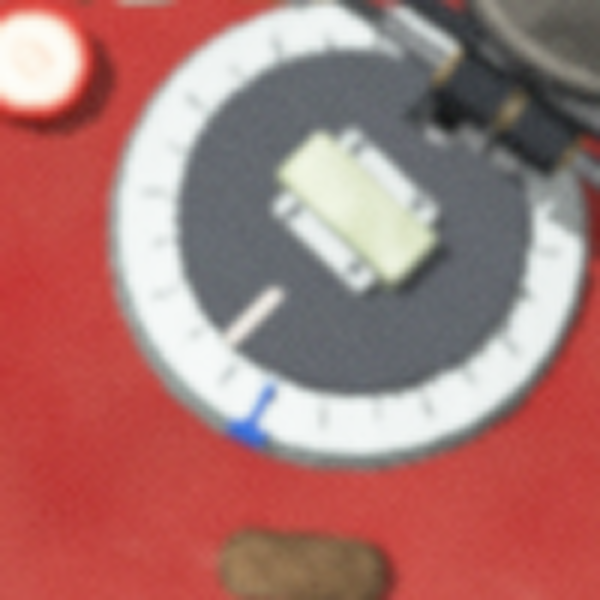

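```bash
python3 -m jog '[0,-0.08,0.32,0,0,0,-0.05, 0,-0.08,0.32,0,0,0,-0.05, 0,-0.08,0.32,0,0,0,-0.05, 0,-0.08,0.32,0,0,0,-0.05, 0,-0.03,0.1,0,0,0,-0.015]';python3 g.py;python3 ck.py 6
```

```text
t: 12.35
tcp_pos: [589.5, -56.0, 56.4]
orientation: [179.0, 0.1, 156.2]
contact_force: [-0.3, -3.5, -1.0]
finger_gap: 0.1
R 57.02254422014007 ang 313.1200353103723 phi(R) 333.65252528556186 yaw+180 336.20409235244534 r,t in tool frame 52.456785159923236 -22.357464973102115 f [-0.30677851 -3.45171269 -0.96652945]
[-3.24443305e-01  2.75996271e+01  2.20624401e-02  1.10545603e+02
 -1.26673926e+00  4.13772494e+01  6.68470819e+01]
top (550, -14.3) index 148.5 clip 153.3 togo 4.8 91.70588235294117 46.43333333333333
top (549, -14.3) index 148.0 clip 153.0 togo 5.0 90.36764705882352 50.13333333333333
top (550, -15.3) index 147.6 clip 152.6 togo 5.0 91.55882352941177 44.7
side (550, -14.3) index -81.7 clip 150.7 togo 232.4 60.23529411764707 28.166666666666668
side (549, -14.3) index -80.0 clip 150.4 togo 230.4 60.0294117647059 31.8
side (550, -15.3) index -80.5 clip 150.1 togo 230.7 60.41176470588235 26.833333333333332
```

```bash
python3 -m jog '[0,-0.04,0.17,0,0,0,-0.03, 0,-0.04,0.17,0,0,0,-0.03, 0,0,0,0,0,0,0]';python3 ck.py 7
```

```text
t: 12.75
tcp_pos: [591.6, -53.5, 56.6]
orientation: [179.1, 0.2, 159.7]
contact_force: [1.3, -2.0, -0.1]
finger_gap: 0.7
top (550, -14.3) index 152.1 clip 153.3 togo 1.2 92.51470588235296 46.43333333333333
top (549, -14.3) index 151.6 clip 153.0 togo 1.4 91.29411764705883 50.166666666666664
top (550, -15.3) index 151.2 clip 152.6 togo 1.5 92.77941176470588 44.53333333333333
side (550, -14.3) index -78.0 clip 150.7 togo 228.7 61.132352941176464 27.866666666666667
side (549, -14.3) index -77.0 clip 150.4 togo 227.4 60.83823529411765 31.966666666666665
side (550, -15.3) index -77.8 clip 150.1 togo 227.9 61.35294117647058 26.166666666666668
```

View pics/top7.png

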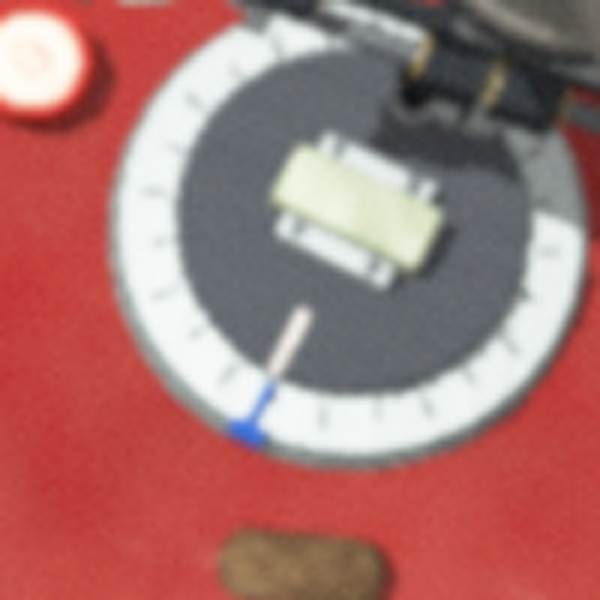

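View pics/side7.png

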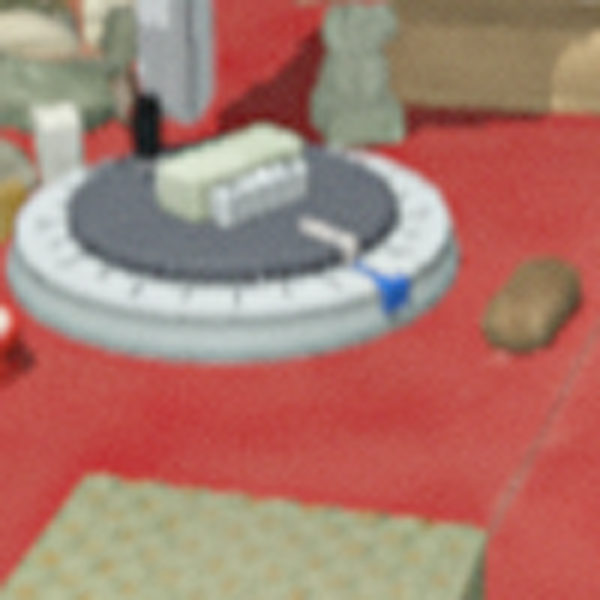

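```bash
cat > sd.py <<'E'
from look import *
import sys
im=cv2.imread(sys.argv[1]);cam=sys.argv[2]
for C in((550,-14.3),(548,-10),(550,-8)):
    t,p=polar(cam,im,C,46,63);w=p.min(2).mean(1);w2=np.clip(w-np.median(w)-25,0,None);w2[abs(t-152)>20]=0
    ia=(w2*t).sum()/w2.sum()
    t,p=polar(cam,im,C,69,84,z=20);p=p.astype(float);b=np.clip(p[...,0]-p[...,2]-40,0,None).mean(1);print(C,ia,(b*t).sum()/b.sum())
E
python3 sd.py pics/side7raw.png side;python3 sd.py pics/top7raw.png top
```

```text
(550, -14.3) 150.88998891327293 150.7318493150685
(548, -10) 153.49036708837914 152.59369986631017
(550, -8) 156.5651675702316 154.50064753733454
(550, -14.3) 152.12119642151174 153.28928122311203
(548, -10) 155.13350954516665 155.38937540818145
(550, -8) 158.0650895552822 157.2608742424786
```

The top view puts it 1.2° short and the side view 0.2° past, both well within 3.5°. I'll back away from the post, then lift.

```bash
python3 -m jog '[0,0,-0.4,0,0,0,0, 0,0,-0.6,0,0,0,0, 0,0,-0.6,0,0,0,0, 0,0,0,-2,0,0,0, 0,0,0,-4,0,0,0, 0,0,0,-4,0,0,0, 0,0,0,-4,0,0,0, 0,0,0,0,0,0,0, 0,0,0,0,0,0,0, 0,0,0,0,0,0,0]';python3 ck.py 8;python3 sd.py pics/side8raw.png side;python3 sd.py pics/top8raw.png top
python3 - <<'E'
from h import *
im=cv2.imread("pics/top8raw.png");cv2.imwrite("pics/top8w.png",cv2.resize(im[110:270,190:400],None,fx=3.5,fy=3.5))
get_image("top");get_image("side")
for cam in("top","side"):
    for n in("lion","paste_tin","pebble"):
        for r in pinpoint(n,cam)[:1]:print(cam,n,r["conf"],atz(cam,r["at"],0))
s=readout.read_state();print(s["t"],s["contact_force"],np.abs(s["qvel"]).max(),s["tcp_pos"])
E
```

```text
t: 13.85
tcp_pos: [581.2, -73.7, 200.0]
orientation: [179.0, -0.1, 159.4]
contact_force: [0.3, -0.0, -0.0]
finger_gap: 0.3
top (550, -14.3) index 152.1 clip 153.3 togo 1.2 92.27941176470588 45.9
top (549, -14.3) index 151.6 clip 153.0 togo 1.4 91.35294117647058 49.43333333333333
top (550, -15.3) index 151.2 clip 152.6 togo 1.5 92.41176470588235 43.766666666666666
side (550, -14.3) index -78.2 clip 150.7 togo 229.0 60.38235294117648 27.666666666666668
side (549, -14.3) index -77.0 clip 150.4 togo 227.4 59.632352941176464 31.633333333333333
side (550, -15.3) index -78.0 clip 150.1 togo 228.2 60.676470588235304 25.966666666666665
(550, -14.3) 150.9406687857798 150.72360464166053
(548, -10) 153.53551300644355 152.62369156204772
(550, -8) 156.61676201955726 154.52704851202608
(550, -14.3) 152.11727848345876 153.2871089825172
(548, -10) 155.15010365296214 155.39720702776623
(550, -8) 158.07746665705898 157.26846355852936
top lion 0.58 [ 553.52533511 -166.50514265    0.        ]
top paste_tin 0.92 [616.4586602  110.13222242   0.        ]
top pebble 0.51 [426.84306983   8.82438012   0.        ]
side lion 0.52 [ 555.34412403 -182.32379855    0.        ]
side paste_tin 0.74 [619.8521659  101.86492231   0.        ]
side pebble 0.72 [ 664.20555491 -184.9607306     0.        ]
14.35 [0.39072694 0.22003057 0.6756323 ] 0.16170615459225368 [581.41239731 -73.40231613 200.12685772]
```

View pics/top8w.png

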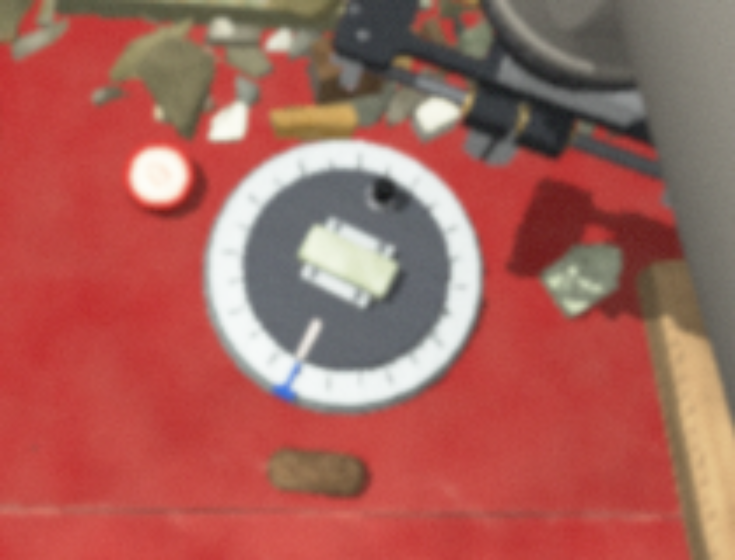

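View pics/side8.png

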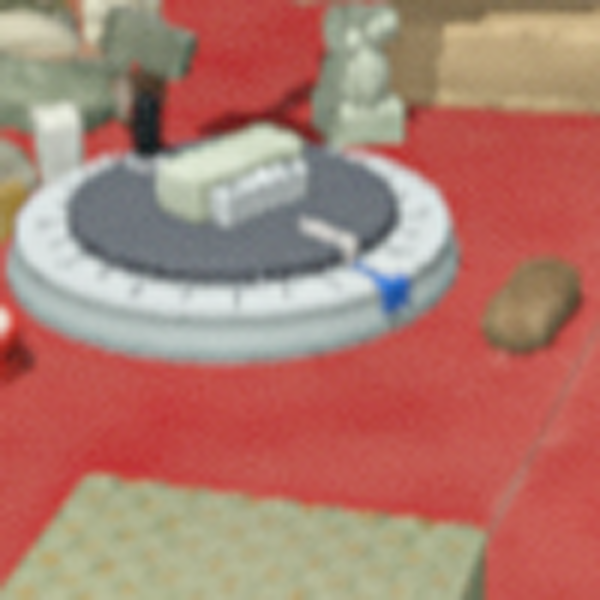

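The white line runs straight on into the blue clip in both pictures, at about (275,212) in the top one. The hand is clear, and the lion, tin and pebble stand as before. Handing in.

```bash
python3 -c "
from plant import ctrl;print(ctrl.sign_off())"
```

```text
the job is handed in; nothing more can be done
None
```

I pushed the black post counterclockwise about 161° with the backs of the closed fingertips until the white index line met the blue clip. Then I backed off, lifted the hand clear and handed the job in at about 14 s of the 61 s. No verdict was reported.

- **Alignment:** after the lift, the top camera put the index 1.2° short of the clip and the side camera 0.2° past it. The limit is 3.5°. The dial read the same before and after the hand left.
- **Force:** the wrist readings I took between moves were at most about 4 N. The fingers stayed outside the stone's radius.
- **Lion, tin and pebble:** by eye, they stand where they did in the final pictures. The position network's fixes differed from the first ones by up to 10 mm, most of which looks like its own scatter.
- **Checks that disagreed:**
  - The side-camera pebble fix was a false hit, about 300 mm away at (664, -185). Both pictures show the pebble in its place.
  - The side-camera fit of the dial centre was about 18 mm off, because the dial's dark rim misled it. I used the top-camera centre, which agreed with the depth readings.
  - In some side pictures the automatic index search picked the wrong feature. I limited it to the clip's neighbourhood and confirmed by eye.

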